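# Show a saw-cut test strip to the inspection camera

### The arm

A 6-joint arm with a two-finger parallel gripper is mounted at the origin on the work surface. World frame = base frame: x ahead of the robot, y to its left, z up, the work surface at z = 0. Lengths are in m, angles in rad, forces in N, time in s.
With the tool pointing down it reaches from about 0.35 to 0.875 m from the base axis. Payload 15.5 kg.
Tool frame: the origin (TCP) lies between the finger pads, 19 mm behind the fingertips; this is the grasp point; z points along the fingers, y is the line along which they close (so a half turn about z gives the same grasp; the last joint's range is limited). The gripper opens to 85 mm and grips with 20 to 120 N. Pads are 22 mm wide; open, the fingers measure 114 mm over their backs; the gripper's body (76 mm by 85 mm) begins 54 mm behind the grasp point. The pads swing forward as they close: fully open they stand 13 mm farther back than shut.
Start: joints at [-1.431, 0.494, 1.345, -0, 1.302, -0.096], TCP at [0.145, -0.608, 0.25] pointing down, gripper open.
Joint ranges: [-2.91, 2.91], [-0.82, 2.16], [0.22, 2.67], [-1.22, 4.37], [0.12, 2.79], [-3.08, 3.08]. Speed limits (rad/s): [1.89, 1.89, 2.57, 3.01, 3.01, 3.01].

### API

Orientations are given as a rotation vector (axis times angle).
In Python, from station import arm gives the robot as it stands.
- The arm moves only by the tool send_path, called after "Emit:" as name(argument=value, ...) on one line, values as JSON. Schema: {"type":"object","properties":{"moves":{"type":"array","items":{"type":"number"},"minItems":5,"maxItems":40},"grip_force":{"type":"number"},"only":{"type":"string"},"quiet":{"type":"boolean"},"lines":{"type":"string"}},"required":["moves"],"additionalProperties":false}. moves is one flat list of numbers that holds 1 to 8 rows one after another, with no inner brackets; each row has 5 numbers: the opening from 0.0 (shut) to 1.0 (fully open), then dx, dy, dz in a scale on which 1.0 is 0.5 m, then a turn about the tool's z in a scale on which 1.0 is pi/2 rad; each row shifts and turns the commanded pose from where the row before left it, along the tool's axes as they then stand; what a row does not reach is not made up. A row lasts 1/10 s, in which the tool goes at most 0.05 m and 0.15 rad, less where a joint would pass 70% of its speed; a pose out of reach is approached as far as the arm can. The fingers move at their own pace and stop on an object; grip_force is the grip in N (left out, the last holds). Time passes only in rows, so rows that do not move let the fingers close. The tool returns the time, the measured TCP pose, the force, the opening and the grip force at its end. only (a regular expression) keeps the lines of the reply that match it, lines (a string "A,B") keeps lines A to B, and quiet returns only ok. Shift and turn numbers lie between -1 and 1, and a call with a number outside is refused. Input that does not fit is refused with a message, and nothing moves.
- arm.observe(): the state, without advancing time (a new reading comes with each control period).
- arm.read_camera(name): name is "side" or "top" or "wrist"; returns a dict with "frame" (400x640x3 uint8, red, green, blue), "camera_matrix" (3x3 intrinsics, pixels), "R" (3x3) and "t" (3): a world point X has camera coordinates R X + t. Camera axes: x right, y down, z forward; pixel columns grow to the right and rows downward; lengths in m; the calibration is good to about 2 mm. A picture is of the moment at which its call begins. There is no depth.
- arm.sign_off(): hands the job in; it is judged then, once.
The state is a dict: "clock": time; "joint_positions": joint angles; "qd": joint speeds; "effort": joint torques, N m; "eef_pos": TCP position; "orientation": TCP orientation; "force": force on the tool from outside, world axes, zero at the start; "moment": the same for the moment, N m; "finger_gap": opening from 0.0 (shut) to 1.0 (fully open); "grasp_force": force on a finger pad.
Only numpy, scipy, OpenCV 4.12 (cv2) and the standard library are available. Lean on these libraries where they do the work, as an engineer would, in place of code of your own. Each camera call takes 0.05 s, during which the arm holds its last target. There are 200 camera calls.

### The job

Turn the zoom ring of the upward-looking inspection camera to 4 (the yellow tick) and let go of it. Then take the test strip out from between the rip fence and the panel and hold it level over the lens, lined up with the long side of the camera's base plate (either way round), so that the lower cut edge under the red mark is centred over the lens, 70 mm above its front. Finish while holding it there, still, and leave the panel, push stick and wrenches where they are.

Things in the scene. Friction and masses are not known exactly. Their poses are not given: they have to be found in the camera images.
- strip: Test strip, loose, 0.12 to 0.2 kg: brown wood-decor chipboard 240 x 50 x 18 mm (x, y, z), lying flat. Origin: centre of underside; x to its free end (roughly world +y), y to the cut edge, z up. Red mark on top at x = 100 mm. Fence ruler 2 to 5 mm from its -y side, panel 3 to 6 mm from its +y side, but both end before x = 0: the last 120 mm stick out with finger room on both sides.
- check_point (a point): The spot to be inspected: on the strip's lower cut edge under the red mark, at x = +100, y = +25, z = 0 mm in the strip's frame; axes as the strip's.
- saw: The saw's rip fence, fixed. Origin: on the table, about under the strip's centre line, level with the end of the fence ruler; y along the ruler to the strip's free end, x away from the robot. Aluminium ruler 22 mm high at x 28 to 109 mm, y below 0; dark casting (62 mm high, 71 mm at its head, lever up to 150 mm) at x 85 to 215 mm, y below -230 mm.
- camera: Inspection camera, fixed. Base plate 100 x 200 x 10 mm (x, y, z), origin centre of its underside, y along its long side, z up. On it a blue camera 50 mm square and a lens on the origin's axis looking up: black scale collar dia. 68 mm, top z = 90 mm, six ticks; zoom ring dia. 46 mm, z 92 to 122 mm; front barrel dia. 35 mm to z = 140 mm. LED bars (45 mm high) at both plate ends, 84 mm off the axis.
- lens_front (a point): Centre of the lens front, 140 mm above the camera's origin on the lens axis; axes as the camera's. The inspected spot belongs 70 mm above it.
- ring_grip (a point): On the lens axis at z = 112 mm, 20 mm above the lower edge of the ribbed zoom ring: a good TCP height to take the ring from above, fingers on either side, tips just above the scale collar. Its axes turn with the ring.
- zoom_ring (a joint): Zoom ring angle, rad, growing clockwise seen from above. Six click stops 0.35 apart: 1 at 0, 2 at 0.35, 3 at 0.70, 4 at 1.05 (yellow tick), 5 at 1.40, 6 at 1.75; end stops just beyond 1 and 6. A red pointer on the ring shows the stop. It starts at 1 or 2. A click takes about 0.06 N m to pass; let go near a stop, the ring settles into it.
- panel: The rest of the board, loose, 0.85 kg, 340 x 200 x 18 mm (x, y, z), lying flat beside the strip; origin centre of the underside. Leave it.
- push_stick: Red plastic push stick, loose, about 290 mm long and 10 mm thick, lying on the panel; origin near its middle, underside. Leave it.
- wrench_a: Double open-ended wrench, loose, 165 mm long (x) and 6 mm thick, lying on the table; origin centre of its underside. Leave it.
- wrench_b: A second such wrench, 145 mm long. Leave it.

How it is judged:
On the way, in this order (a step that is already met when the one before it is completed fails the run):
1. zoom ring set to 4 and let go (value of joint zoom_ring between 0.95 and 1.15 rad and contact force between the fingers and camera below 0.3 N), for 0.3 s.
2. strip lifted clear of the work in the gripper, zoom ring still at 4 (value of joint zoom_ring between 0.95 and 1.15 rad and height (world z) of check_point above 0.06 m and contact force between the fingers and strip above 3 N and contact force between strip and camera below 0.2 N and contact force between strip and panel below 0.2 N and contact force between strip and saw below 0.2 N), for 0.2 s.
At the end, for the whole second after the job is handed in: Strip held still in the gripper, touching nothing else; marked spot within 8 mm of the lens axis and 70 +- 8 mm above the lens front; strip level within 0.08 rad, mark up, along the base plate's long side within 0.12 rad (either way round); zoom ring at 4 (1.05 +- 0.1 rad) (value of joint zoom_ring between 0.95 and 1.15 rad and horizontal distance between check_point and lens_front below 0.008 m and z of check_point in the frame of lens_front between 0.062 and 0.078 m and angle between strip's own z axis and vertical below 0.08 rad and angle between the x axis of strip and the y axis of camera, either way round below 0.12 rad and linear speed of strip below 0.015 m/s and angular speed of strip below 0.08 rad/s and contact force between the fingers and strip above 3 N and contact force between strip and camera below 0.2 N and contact force between strip and panel below 0.2 N and contact force between strip and saw below 0.2 N); the arm keeps its last pose, push and grip.
It fails at once if the panel is moved by more than 20 mm (distance of panel from where it was at the start of the episode above 0.02 m).
It fails at once if the push stick is moved by more than 30 mm (distance of push_stick from where it was at the start of the episode above 0.03 m).
It fails at once if the wrench a is moved by more than 20 mm (distance of wrench_a from where it was at the start of the episode above 0.02 m).
It fails at once if the wrench b is moved by more than 20 mm (distance of wrench_b from where it was at the start of the episode above 0.02 m).
It fails at once if the strip is knocked against the camera (contact force between strip and camera above 3 N).
It also fails if it takes over 51 s, if anything falls off the work surface, if the arm or the gripper's body presses on something with over 40 N, if the wrist force passes 120 N, or if a joint passes its speed limit or range.

## Working session

There is one attempt and no reset: what is moved stays moved. The work goes in short steps, Python scripts to look and compute and a tool call to move; the robot and the scene stay as the last step left them, time stands still between calls to the robot, and variables do not carry over. Pictures are saved under pics/ and viewed, at most 10 in all, crops included, and the job is handed in when it is done.

```bash
ls; mkdir -p pics; python3 - <<'E'
from station import arm
import cv2,numpy as np,pickle
for n in ("top","side"):
    c=arm.read_camera(n); pickle.dump(c,open(f"pics/{n}0.pkl","wb"))
    cv2.imwrite(f"pics/{n}0.png",cv2.cvtColor(c["frame"],cv2.COLOR_RGB2BGR))
    print(n,c["camera_matrix"].round(1).tolist(),(-c["R"].T@c["t"]).round(3))
print(arm.observe())
E
```

```text
pics
top [[450.5, 0.0, 322.6], [0.0, 450.5, 199.9], [0.0, 0.0, 1.0]] [0.434 0.026 1.15 ]
side [[375.4, 0.0, 324.1], [0.0, 375.4, 200.5], [0.0, 0.0, 1.0]] [0.366 0.872 0.637]
{'clock': 0.1, 'joint_positions': array([-1.43152791e+00,  4.94152691e-01,  1.34608833e+00, -8.22562474e-07,
        1.30247396e+00, -9.55594324e-02]), 'qd': array([ 0.00106049, -0.00163537, -0.00134083,  0.0012529 , -0.00119662,
        0.00160174]), 'effort': array([ 3.43071706e-04, -8.83588600e+01, -3.84562433e+01, -3.48328895e-04,
        5.18179470e-03,  8.18657304e-05]), 'eef_pos': array([ 0.14534629, -0.60755   ,  0.24943369]), 'orientation': array([-3.11884812e+00, -3.67888678e-01,  3.97562800e-05]), 'force': array([ 0.02011828,  0.64054603, -0.65986492]), 'moment': array([ 0.00732183, -0.00676977,  0.00485212]), 'grasp_force': 0.0, 'finger_gap': 1.003098023401537}
```

View pics/top0.png

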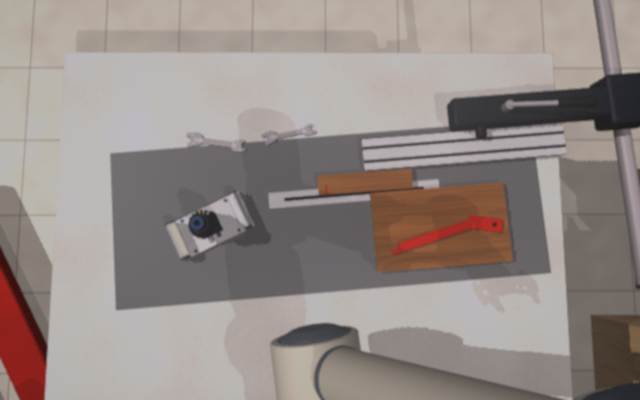

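View pics/side0.png

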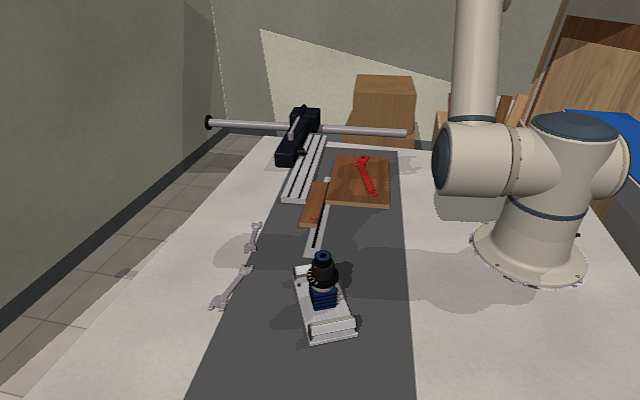

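The top view (up = +x, left = +y) shows the strip at about (318–413, 170–195), with the panel to the lower right and the inspection camera at about (208, 224). In the side view the lens front is near (322, 257). Next I'll enlarge crops.

```bash
python3 - <<'E'
import cv2
t=cv2.imread("pics/top0.png");s=cv2.imread("pics/side0.png")
a=cv2.resize(t[180:270,155:265],None,fx=6.6,fy=6.6,interpolation=cv2.INTER_CUBIC)
cv2.imwrite("pics/cam_top.png",a)
b=cv2.resize(t[155:215,300:430],None,fx=6,fy=6,interpolation=cv2.INTER_CUBIC)
cv2.imwrite("pics/strip_top.png",b)
E
```

```text
(no output)
```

View pics/cam_top.png

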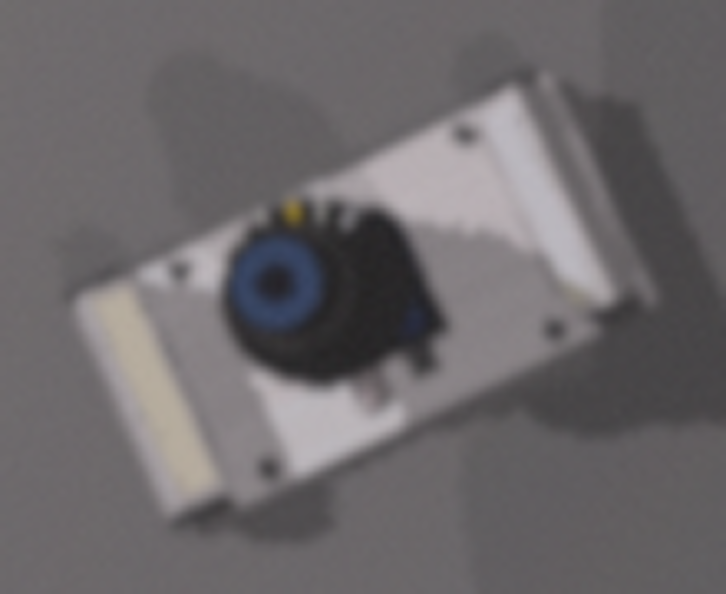

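View pics/strip_top.png

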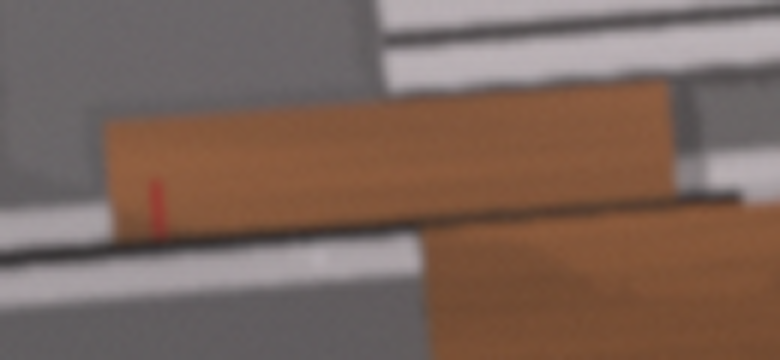

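The enlarged views give these crop pixels:
- Lens front centre at (275, 283), with the yellow tick at (292, 212).
- Plate long edges from (140, 270) to (510, 85) and from (240, 505) to (600, 325).
- Strip corners at (104, 122), (115, 240), (668, 82) and (675, 190), with the red mark at about (157, 182–240).

```bash
cat > h.py <<'E'
import numpy as np,cv2,pickle
def ray(c,uv,z):
    K,R,t=c["camera_matrix"],c["R"],c["t"]
    d=R.T@np.linalg.solve(K,[uv[0],uv[1],1]);o=-R.T@t
    return o+d*(z-o[2])/d[2]
def crop(p,f,x0,y0): return ((p[0]+.5)/f-.5+x0,(p[1]+.5)/f-.5+y0)
def proj(c,X): 
    p=c["camera_matrix"]@(c["R"]@np.array(X)+c["t"]);return p[:2]/p[2]
def tool(o):
    return cv2.Rodrigues(o["orientation"])[0]
E
python3 - <<'E'
from h import *
from station import arm
np.set_printoptions(precision=4,suppress=True)
t=pickle.load(open("pics/top0.pkl","rb"));s=pickle.load(open("pics/side0.pkl","rb"))
f=lambda p,z:ray(t,crop(p,6.6,155,180),z)
print("lens",f((275,283),.14)); L=f((275,283),.14)
print("tick",f((292,212),.09), f((292,212),.09)-L)
for a,b in (((140,270),(510,85)),((240,505),(600,325))):
    A,B=f(a,.01),f(b,.01);d=B-A;print(A,B,"edge ang",np.degrees(np.arctan2(d[1],d[0])))
g=lambda p:ray(t,crop(p,6,300,155),.018)
P=[g(p) for p in ((104,122),(115,240),(668,82),(675,190))];print("strip",*P)
for a,b in((2,0),(3,1)):
    d=P[a]-P[b];print(np.linalg.norm(d),np.degrees(np.arctan2(-d[1],-d[0])))
print("mark",g((158,182)),g((160,240)))
print("side proj lens",proj(s,[*L[:2],.14]))
print(tool(arm.observe()))
E
```

```text
lens [0.4881 0.3001 0.14  ]
tick [0.5161 0.3082 0.09  ] [ 0.028   0.0082 -0.05  ]
[0.5002 0.387  0.01  ] [0.5713 0.2469 0.01  ] edge ang -63.093490381767644
[0.4108 0.3464 0.01  ] [0.4788 0.2109 0.01  ] edge ang -63.36299097678233
strip [0.6148 0.0304 0.018 ] [0.5645 0.0259 0.018 ] [ 0.6317 -0.2092  0.018 ] [ 0.5854 -0.2111  0.018 ]
0.24025420632782138 94.03160352501051
0.23792070190273293 95.0429507352035
mark [0.5892 0.0076 0.018 ] [0.5645 0.0069 0.018 ]
side proj lens [322.8338 255.4333]
[[ 0.9726  0.2327 -0.0002]
 [ 0.2327 -0.9726  0.0011]
 [ 0.0001 -0.0011 -1.    ]]
```

The rows are not in the units I measure in: shifts go in shares of 0.5 m and turns go in shares of pi/2 rad. I convert before sending: -0.15 rad is -0.0955.

```bash
cat > d.py <<'E'
# python3 d.py x y z yangle_deg : remaining shift in tool axes and turn
from h import *; import sys
from station import arm
o=arm.observe();R=tool(o);x,y,z,a=map(float,sys.argv[1:])
ya=np.degrees(np.arctan2(R[1,1],R[0,1]))
print("t %.1f pos"%o["clock"],o["eef_pos"].round(4),"yang %.1f"%ya,"delta",(R.T@(np.array([x,y,z])-o["eef_pos"])).round(4),"turn %.3f"%np.radians((ya-a+180)%360-180),"gap %.2f gf %.1f F"%(o["finger_gap"],o["grasp_force"]),o["force"].round(1),"j",o["joint_positions"].round(2))
E
```

Emit:
send_path(moves=[1, 0, 0, 0, -0.0955, 1, 0, 0, 0, -0.0955, 1, 0, 0, 0, -0.0955, 1, 0, 0, 0, -0.0955, 1, 0, 0, 0, -0.0955, 1, 0, 0, 0, -0.0955, 1, 0, 0, 0, -0.0955, 1, 0, 0, 0, -0.0955])

```text
clock: 0.9
eef_pos: [0.1454, -0.6076, 0.2496]
orientation: [-2.36, -2.072, -0.001]
force: [0.1, -0.9, 0.1]
finger_gap: 1.002
grasp_force: 0.0
```

Emit:
send_path(moves=[1, 0, 0, 0, -0.0955, 1, 0, 0, 0, -0.0382])

```text
clock: 1.1
eef_pos: [0.1454, -0.6076, 0.2496]
orientation: [-2.13, -2.308, -0.001]
force: [-0.1, -0.2, -0.3]
finger_gap: 1.003
grasp_force: 0.0
```

```bash
python3 d.py .42 -.2 .25 4.5
```

```text
t 1.1 pos [ 0.1454 -0.6076  0.2496] yang 4.6 delta [ 3.844e-01  3.063e-01 -1.000e-04] turn 0.001 gap 1.00 gf 0.0 F [-0.1 -0.2 -0.3] j [-1.43  0.49  1.35 -0.    1.3  -1.51]
```

Converted, 0.038 m is 0.076, 0.031 m is 0.062.

Emit:
send_path(moves=[1, 0.076, 0.062, 0, 0, 1, 0.076, 0.062, 0, 0, 1, 0.076, 0.062, 0, 0, 1, 0.076, 0.062, 0, 0, 1, 0.076, 0.062, 0, 0, 1, 0.076, 0.062, 0, 0, 1, 0.076, 0.062, 0, 0, 1, 0.076, 0.062, 0, 0], quiet=true)

```text
ok
```

Emit:
send_path(moves=[1, 0.076, 0.062, 0, 0, 1, 0.076, 0.062, 0, 0], quiet=true)

```text
ok
```

```bash
python3 d.py .488 .300 .25 35
```

```text
t 2.1 pos [ 0.4271 -0.2041  0.2499] yang 4.2 delta [ 0.4982  0.0979 -0.    ] turn -0.537 gap 1.00 gf 0.0 F [ 0.5 -1.1 -0.2] j [-0.57  0.28  1.71 -0.    1.15 -0.65]
```

Converted, 0.0453 m is 0.0906, 0.0089 m is 0.0178.

Emit:
send_path(moves=[1, 0.0906, 0.0178, 0, 0, 1, 0.0906, 0.0178, 0, 0, 1, 0.0906, 0.0178, 0, 0, 1, 0.0906, 0.0178, 0, 0, 1, 0.0906, 0.0178, 0, 0, 1, 0.0906, 0.0178, 0, 0, 1, 0.0906, 0.0178, 0, 0, 1, 0.0906, 0.0178, 0, 0], quiet=true)

```text
ok
```

Emit:
send_path(moves=[1, 0.0906, 0.0178, 0, 0, 1, 0.0906, 0.0178, 0, 0, 1, 0.0906, 0.0178, 0, 0, 1, 0, 0, 0, -0.0955, 1, 0, 0, 0, -0.0955, 1, 0, 0, 0, -0.0955, 1, 0, 0, 0, -0.0509, 1, 0, 0, 0, 0], quiet=true)

```text
ok
```

```bash
python3 d.py .488 .300 .25 35
python3 - <<'E'
from h import *
from station import arm
c=arm.read_camera("wrist");pickle.dump(c,open("pics/w1.pkl","wb"))
cv2.imwrite("pics/w1.png",cv2.cvtColor(c["frame"],cv2.COLOR_RGB2BGR));print(-c["R"].T@c["t"],proj(c,[.488,.3,.14]))
E
```

```text
t 3.7 pos [0.4871 0.2982 0.2497] yang 34.7 delta [ 0.001   0.0018 -0.0003] turn -0.005 gap 1.00 gf 0.0 F [-0.2 -1.2  0.1] j [ 0.44  0.42  1.48  0.    1.24 -0.16]
[0.44026909 0.36560697 0.37357791] [323.06350455 202.80405037]
```

View pics/w1.png

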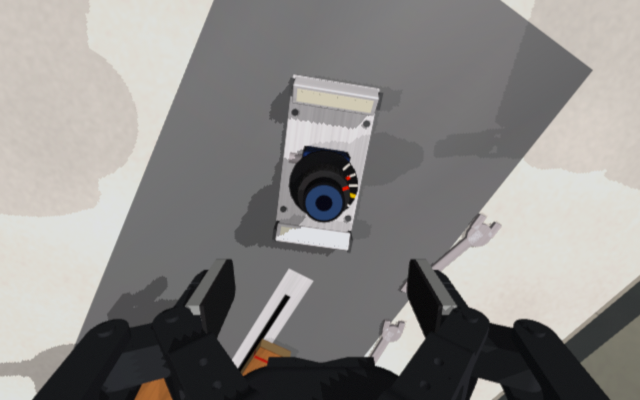

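The lens front is at (323, 203), which agrees with the prediction. White ticks and red specks show at about (345–352, 165–196). I'll enlarge that area to read the stop.

```bash
python3 - <<'E'
from h import *
c=pickle.load(open("pics/w1.pkl","rb"))
im=cv2.cvtColor(c["frame"],cv2.COLOR_RGB2BGR)[140:230,280:370]
cv2.imwrite("pics/w1c.png",cv2.resize(im,None,fx=6.5,fy=6.5,interpolation=cv2.INTER_CUBIC))
L=np.array([.488,.3])
t4=np.arctan2(.0082,.028)
for k in range(1,7):
    a=t4-(k-4)*.35
    for r,z in((.029,.09),(.0235,.094),(.0235,.12)):
        u=proj(c,[*(L+r*np.array([np.cos(a),np.sin(a)])),z]);print(k,z,((u-[280,140]+.5)*6.5).round(),end=' ')
    print()
E
```

```text
1 0.09 [429. 175.] 1 0.094 [402. 206.] 1 0.12 [414. 251.] 
2 0.09 [463. 232.] 2 0.094 [430. 252.] 2 0.12 [445. 301.] 
3 0.09 [475. 296.] 3 0.094 [440. 305.] 3 0.12 [456. 358.] 
4 0.09 [463. 360.] 4 0.094 [431. 357.] 4 0.12 [445. 415.] 
5 0.09 [429. 416.] 5 0.094 [403. 403.] 5 0.12 [416. 464.] 
6 0.09 [379. 457.] 6 0.094 [362. 437.] 6 0.12 [370. 501.]
```

View pics/w1c.png

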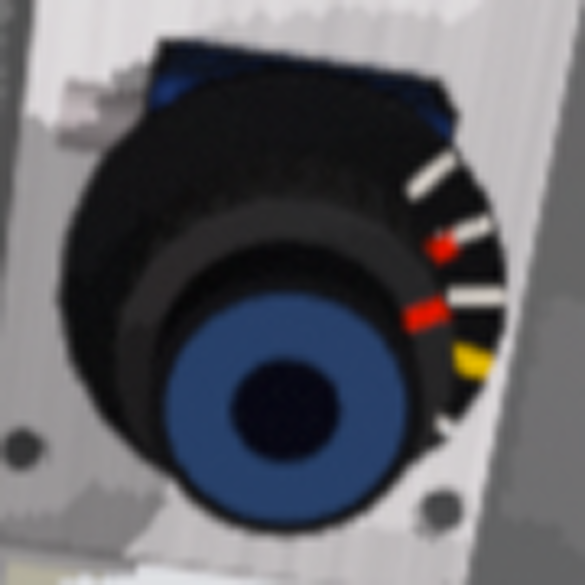

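The lower red pointer is at (441, 247), right beside tick 2, so the ring is at 2 and needs +0.70 rad. I'll descend and grip.

Converted, 0.046 m is 0.092, 0.001 m is 0.002.

Emit:
send_path(moves=[1, 0.002, 0.004, 0.092, 0, 1, 0, 0, 0.092, 0, 1, 0, 0, 0.092, 0, 1, 0, 0, 0, 0], quiet=true)

```text
ok
```

```bash
python3 d.py .488 .300 .112 35
```

```text
t 4.2 pos [0.4854 0.2987 0.1072] yang 34.5 delta [-0.0004  0.0029 -0.0048] turn -0.010 gap 1.00 gf 0.0 F [ 0.6 -0.7  1. ] j [ 0.45  0.6   1.62  0.    0.93 -0.15]
```

Emit:
send_path(moves=[0.3, 0, 0, 0, 0, 0.3, 0, 0, 0, 0, 0.3, 0, 0, 0, 0, 0.3, 0, 0, 0, 0, 0.3, 0, 0, 0, 0, 0.3, 0, 0, 0, 0, 0.3, 0, 0, 0, 0, 0.3, 0, 0, 0, 0], grip_force=25)

```text
clock: 4.95
eef_pos: [0.4886, 0.3002, 0.1143]
orientation: [1.46, 2.78, 0.002]
force: [-5.9, -4.7, 11.7]
finger_gap: 0.534
grasp_force: 25.1
```

```bash
python3 d.py .488 .300 .112 35
```

```text
t 5.0 pos [0.4886 0.3002 0.1143] yang 34.6 delta [ 0.0002 -0.0006  0.0023] turn -0.007 gap 0.53 gf 25.1 F [-5.9 -4.7 11.7] j [ 0.45  0.59  1.62 -0.    0.93 -0.16]
```

Converted, -0.002 m is -0.004.

Emit:
send_path(moves=[0.3, 0, 0, -0.004, 0, 0.3, 0, 0, 0, 0, 0.3, 0, 0, 0, 0])

```text
clock: 5.25
eef_pos: [0.4885, 0.3001, 0.1147]
orientation: [1.46, 2.781, 0.001]
force: [-1.1, -4.1, -4.2]
finger_gap: 0.529
grasp_force: 34.3
```

```bash
python3 d.py .488 .300 .112 35
```

```text
t 5.2 pos [0.4885 0.3001 0.1147] yang 34.6 delta [ 0.0002 -0.0005  0.0027] turn -0.007 gap 0.53 gf 34.3 F [-1.1 -4.1 -4.2] j [ 0.45  0.59  1.62 -0.    0.94 -0.16]
```

Forces are small, so I'll turn the ring by +0.70.

Converted, 0.1 rad is 0.0637.

Emit:
send_path(moves=[0.3, 0, 0, 0, 0.0637, 0.3, 0, 0, 0, 0.0637, 0.3, 0, 0, 0, 0.0637, 0.3, 0, 0, 0, 0.0637, 0.3, 0, 0, 0, 0.0637, 0.3, 0, 0, 0, 0.0637, 0.3, 0, 0, 0, 0.0637, 0.3, 0, 0, 0, 0])

```text
clock: 6.05
eef_pos: [0.4881, 0.3001, 0.1146]
orientation: [2.328, 2.11, -0.0]
force: [-4.5, -3.3, 2.0]
finger_gap: 0.528
grasp_force: 35.1
```

```bash
python3 d.py .488 .300 .112 -5.5
```

```text
t 6.0 pos [0.4881 0.3001 0.1146] yang -5.6 delta [-0.0001 -0.0001  0.0026] turn -0.002 gap 0.53 gf 35.1 F [-4.5 -3.3  2. ] j [ 0.45  0.59  1.62 -0.    0.94  0.54]
```

Emit:
send_path(moves=[1, 0, 0, 0, 0, 1, 0, 0, 0, 0, 1, 0, 0, 0, 0, 1, 0, 0, 0, 0, 1, 0, 0, 0, 0, 1, 0, 0, 0, 0])

```text
clock: 6.65
eef_pos: [0.4884, 0.3002, 0.114]
orientation: [2.325, 2.113, 0.0]
force: [-0.2, 0.4, 0.5]
finger_gap: 1.0
grasp_force: 0.0
```

```bash
python3 d.py .488 .300 .112 -5.5
```

```text
t 6.7 pos [0.4884 0.3002 0.114 ] yang -5.5 delta [-0.0002 -0.0004  0.002 ] turn 0.000 gap 1.00 gf 0.0 F [-0.2  0.4  0.5] j [0.45 0.59 1.62 0.   0.94 0.54]
```

Converted, -0.046 m is -0.092, -0.045 m is -0.09, -0.09 rad is -0.0573.

Emit:
send_path(moves=[1, 0, 0, -0.09, 0, 1, 0, 0, -0.09, 0, 1, 0, 0, -0.092, 0, 1, 0, 0, 0, -0.0573, 1, 0, 0, 0, -0.0541, 1, 0, 0, 0, 0], quiet=true)

```text
ok
```

```bash
python3 - <<'E'
from h import *
from station import arm
c=arm.read_camera("wrist");pickle.dump(c,open("pics/w2.pkl","wb"))
u=proj(c,[.488,.3,.14]);x,y=int(u[0])-45,int(u[1])-60;print(u)
im=cv2.cvtColor(c["frame"],cv2.COLOR_RGB2BGR)[y:y+90,x:x+90]
cv2.imwrite("pics/w2c.png",cv2.resize(im,None,fx=6.5,fy=6.5,interpolation=cv2.INTER_CUBIC))
E
python3 d.py .5960 -.0511 .15 4.5
```

```text
[320.19523759 203.81721755]
t 7.3 pos [0.4882 0.3001 0.2499] yang 4.4 delta [-0.3585  0.0804  0.0999] turn -0.001 gap 1.00 gf 0.0 F [ 0.2 -0.2  0.4] j [0.45 0.42 1.48 0.   1.24 0.37]
```

View pics/w2c.png

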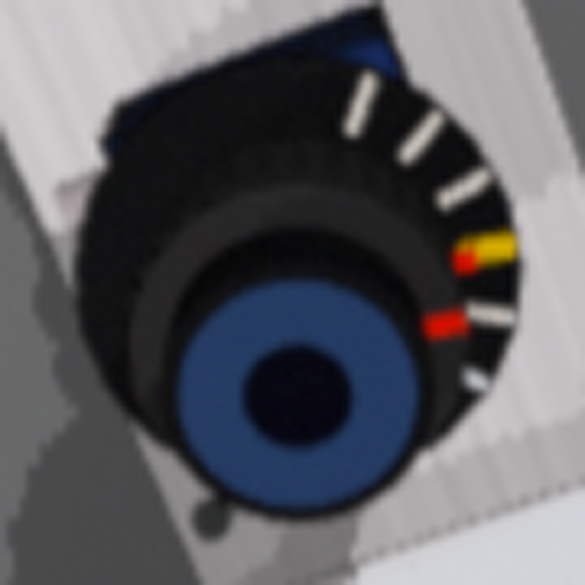

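The lower red pointer at (465, 258) is now on the yellow tick, so the ring is set to 4. The lens centre matches the prediction to within a pixel. Now I'll move to the strip.

Converted, -0.0448 m is -0.0896, 0.01 m is 0.02.

Emit:
send_path(moves=[1, -0.0896, 0.02, 0, 0, 1, -0.0896, 0.02, 0, 0, 1, -0.0896, 0.02, 0, 0, 1, -0.0896, 0.02, 0, 0, 1, -0.0896, 0.02, 0, 0, 1, -0.0896, 0.02, 0, 0, 1, -0.0896, 0.02, 0, 0, 1, -0.0896, 0.02, 0, 0], quiet=true)

```text
ok
```

Emit:
send_path(moves=[1, 0, 0, 0.06, 0, 1, 0, 0, 0.06, 0, 1, 0, 0, 0, 0], quiet=true)

```text
ok
```

```bash
python3 - <<'E'
from h import *
from station import arm
c=arm.read_camera("wrist");pickle.dump(c,open("pics/w3.pkl","wb"))
cv2.imwrite("pics/w3.png",cv2.cvtColor(c["frame"],cv2.COLOR_RGB2BGR))
C=np.array([.5991,-.091]);a=np.radians(94.5);X=np.array([np.cos(a),np.sin(a)]);Y=np.array([-X[1],X[0]])
for x,y in((.12,.025),(.12,-.025),(0,.025),(0,-.025),(.1,.025)):print(x,y,proj(c,[*(C+x*X+y*Y),.018]).round(1))
E
python3 d.py .5960 -.0511 .15 4.5
```

```text
0.12 0.025 [296.3 101.2]
0.12 -0.025 [350.8 101.1]
0 0.025 [299.5 222.1]
0 -0.025 [347.4 222.1]
0.1 0.025 [296.9 123.6]
t 8.4 pos [ 0.5953 -0.0507  0.1886] yang 4.4 delta [-0.0005  0.0008  0.0386] turn -0.002 gap 1.00 gf 0.0 F [ 0. -0.  1.] j [-0.18  0.52  1.49  0.    1.14 -0.26]
```

View pics/w3.png

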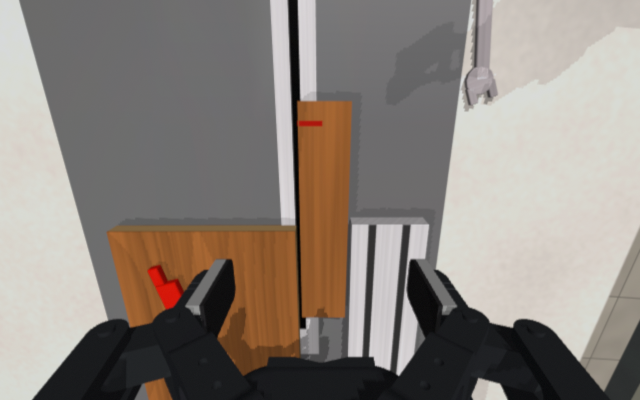

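The view matches the prediction to within about a pixel: strip edges at u = 298 and 351, free end at v = 101. The ruler and panel end at v ≈ 218–229, clear of the grip zone. I'll descend to TCP z ≈ 0.026.

Converted, 0.045 m is 0.09, 0.0276 m is 0.0552.

Emit:
send_path(moves=[1, 0, 0.001, 0.09, 0, 1, 0, 0, 0.09, 0, 1, 0, 0, 0.09, 0, 1, 0, 0, 0.0552, 0, 1, 0, 0, 0, 0, 1, 0, 0, 0, 0], quiet=true)

```text
ok
```

```bash
python3 d.py .596 -.0511 .026 4.5
```

```text
t 9.1 pos [ 0.5979 -0.0507  0.029 ] yang 4.5 delta [-0.0003 -0.0019  0.003 ] turn 0.000 gap 1.00 gf 0.0 F [0.4 0.3 0.4] j [-0.18  0.74  1.6   0.    0.8  -0.26]
```

Emit:
send_path(moves=[0.3, 0, 0, 0, 0, 0.3, 0, 0, 0, 0, 0.3, 0, 0, 0, 0, 0.3, 0, 0, 0, 0, 0.3, 0, 0, 0, 0, 0.3, 0, 0, 0, 0, 0.3, 0, 0, 0, 0, 0.3, 0, 0, 0, 0], grip_force=60)

```text
clock: 9.85
eef_pos: [0.5978, -0.0509, 0.0293]
orientation: [2.131, 2.306, 0.002]
force: [-3.3, 1.6, 17.6]
finger_gap: 0.556
grasp_force: 58.8
```

```bash
python3 d.py .596 -.0511 .026 4.5
```

```text
t 9.8 pos [ 0.5978 -0.0509  0.0293] yang 4.5 delta [-0.0001 -0.0018  0.0033] turn 0.000 gap 0.56 gf 58.8 F [-3.3  1.6 17.6] j [-0.18  0.74  1.6   0.    0.8  -0.26]
```

Converted, -0.04 m is -0.08, -0.03 m is -0.06.

Emit:
send_path(moves=[0.3, 0, 0, -0.02, 0, 0.3, 0, 0, -0.04, 0, 0.3, 0, 0, -0.08, 0, 0.3, 0, 0, -0.08, 0, 0.3, 0, 0, -0.08, 0, 0.3, 0, 0, -0.08, 0, 0.3, 0, 0, -0.06, 0, 0.3, 0, 0, 0, 0])

```text
clock: 10.65
eef_pos: [0.5986, -0.051, 0.2526]
orientation: [2.128, 2.303, 0.007]
force: [1.6, 0.5, -1.7]
finger_gap: 0.56
grasp_force: 62.3
```

Emit:
send_path(moves=[0.3, 0, 0, 0, 0, 0.3, 0, 0, 0, 0])

```text
clock: 10.85
eef_pos: [0.5961, -0.0506, 0.2465]
orientation: [-2.131, -2.306, 0.001]
force: [1.8, 0.4, -1.5]
finger_gap: 0.559
grasp_force: 62.3
```

```bash
python3 d.py .537 .258 .244 26.8
python3 - <<'E'
from h import *
from station import arm
a=[]
for n in("wrist","side"):
    c=arm.read_camera(n);pickle.dump(c,open(f"pics/{n}4.pkl","wb"))
    a.append(cv2.cvtColor(c["frame"],cv2.COLOR_RGB2BGR))
s=cv2.resize(a[1][60:260,230:430],(400,400),interpolation=cv2.INTER_CUBIC)
cv2.imwrite("pics/g4.png",np.hstack([a[0][:,160:560],s]))
E
```

```text
t 10.8 pos [ 0.5961 -0.0506  0.2465] yang 4.5 delta [ 0.3123 -0.0346  0.0027] turn -0.389 gap 0.56 gf 62.3 F [ 1.8  0.4 -1.5] j [-0.18  0.46  1.42  0.    1.27 -0.26]
```

View pics/g4.png

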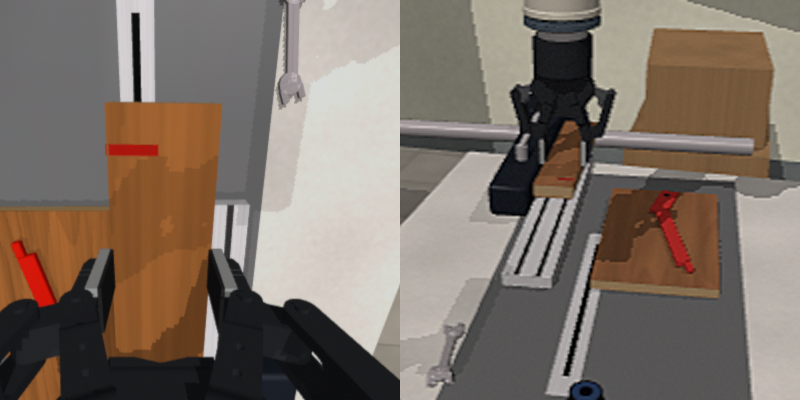

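The strip is held by the gripper, clear of the fence and panel. In the wrist frame its end corners are near (266, 103) and (382, 104), and the mark's outer end is near (266, 150). I'll compare these with the nominal in-hand pose.

```bash
python3 - <<'E'
from h import *
from station import arm
from scipy.optimize import least_squares
c=pickle.load(open("pics/wrist4.pkl","rb"));o=arm.observe();T=tool(o);p=o["eef_pos"]
S0=np.array([.5991,-.091]);a=np.radians(94.5)
# strip in hand: strip x=tool x, y=-tool y, z=-tool z; params ox,oy (centre in tool), oz depth of underside, yaw,pitch
def pt(q,P):
    ox,oy,oz,yaw,pit=q
    r=cv2.Rodrigues(np.array([0,0,yaw]))[0]@cv2.Rodrigues(np.array([0,pit,0]))[0]
    return p+T@(np.array([ox,oy,oz])+r@(np.diag([1,-1,-1])@np.array(P)))
obj=[(.12,.025,.018),(.12,-.025,.018),(.1,.025,.018)];px=np.array([(266,103),(382,103.5),(266.5,150)])
q0=[-.04,0,.0293,0,0]
print("nominal",[proj(c,pt(q0,P)).round(1) for P in obj])
prior=np.array([.002,.002,.003,.01,.03])
f=lambda q:np.r_[(np.array([proj(c,pt(q,P)) for P in obj])-px).ravel()/1.0,(q-q0)/prior]
r=least_squares(f,q0,x_scale=prior);print(r.x.round(4),[proj(c,pt(r.x,P)).round(1) for P in obj])
E
```

```text
Traceback (most recent call last):
cv2.error: OpenCV(4.12.0) /io/opencv/modules/calib3d/src/calibration_base.cpp:151: error: (-210:Unsupported format or combination of formats) The matrices must have 32f or 64f data type in function 'Rodrigues'
```

```bash
cat > fit.py <<'E'
from h import *
from scipy.optimize import least_squares
def fit(c,o,px,q0=(-.04,0,.0293,0,0)):
    T=tool(o);p=o["eef_pos"];q0=np.array(q0,float)
    def pt(q,P):
        r=cv2.Rodrigues(np.array([0.,0,q[3]]))[0]@cv2.Rodrigues(np.array([0.,q[4],0]))[0]
        return p+T@(q[:3]+r@(np.array(P)*[1,-1,-1]))
    obj=[(.12,.025,.018),(.12,-.025,.018),(.1,.025,.018)]
    prior=np.array([.002,.002,.003,.01,.03])
    pr=lambda q:np.array([proj(c,pt(q,P)) for P in obj])
    r=least_squares(lambda q:np.r_[(pr(q)-px).ravel(),(q-q0)/prior],q0,x_scale=prior)
    print("nominal",pr(q0).round(1).tolist(),"fit",r.x.round(4),pr(r.x).round(1).tolist(),"check",pt(r.x,(.1,.025,0)).round(4),"nomcheck",pt(q0,(.1,.025,0)).round(4))
E
python3 - <<'E'
from fit import *
from station import arm
fit(pickle.load(open("pics/wrist4.pkl","rb")),arm.observe(),np.array([(266,103),(382,103.5),(266.5,150)]))
E
```

```text
nominal [[262.2, 103.1], [379.5, 103.1], [264.9, 150.1]] fit [-0.0402  0.0006  0.0292  0.0046 -0.0049] [[265.1, 103.0], [382.0, 103.6], [267.4, 149.9]] check [0.5676 0.0072 0.2166] nomcheck [0.5665 0.0072 0.217 ]
```

The grasp matches the nominal pose: the underside is 29 mm below the TCP and the strip is level. I'll turn it and carry it to the lens.

Converted, -0.1 rad is -0.0637.

Emit:
send_path(moves=[0.3, 0, 0, 0, -0.0509, 0.3, 0, 0, 0, -0.0637, 0.3, 0, 0, 0, -0.0637, 0.3, 0, 0, 0, -0.0509, 0.3, 0, 0, 0, -0.0185, 0.3, 0, 0, 0, 0], quiet=true)

```text
ok
```

```bash
python3 d.py .5364 .2576 .239 26.8
```

```text
t 11.6 pos [ 0.5966 -0.0507  0.2467] yang 26.8 delta [0.3024 0.0851 0.0079] turn -0.000 gap 0.56 gf 62.3 F [ 0.3  0.2 -1. ] j [-0.18  0.46  1.42 -0.    1.27 -0.65]
```

Emit:
send_path(moves=[0.3, 0.04, 0.012, 0, 0, 0.3, 0.08, 0.022, 0, 0, 0.3, 0.09, 0.026, 0, 0, 0.3, 0.09, 0.026, 0, 0, 0.3, 0.09, 0.026, 0, 0, 0.3, 0.09, 0.026, 0, 0, 0.3, 0.07, 0.02, 0.008, 0, 0.3, 0.04, 0.01, 0.008, 0], quiet=true)

```text
ok
```

Emit:
send_path(moves=[0.3, 0.0148, 0.002, 0, 0, 0.3, 0, 0, 0, 0, 0.3, 0, 0, 0, 0, 0.3, 0, 0, 0, 0, 0.3, 0, 0, 0, 0], quiet=true)

```text
ok
```

```bash
python3 d.py .5364 .2576 .239 26.8
python3 - <<'E'
from h import *
from station import arm
a=[]
for n in("wrist","side","top"):
    c=arm.read_camera(n);pickle.dump(c,open(f"pics/{n}5.pkl","wb"))
    a.append(cv2.cvtColor(c["frame"],cv2.COLOR_RGB2BGR))
s=cv2.resize(a[1][140:340,230:430],(400,400),interpolation=cv2.INTER_CUBIC)
cv2.imwrite("pics/g5.png",np.hstack([a[0][:,160:560],s]))
E
```

```text
t 12.8 pos [0.5367 0.2565 0.2395] yang 26.7 delta [0.0011 0.0002 0.0005] turn -0.001 gap 0.55 gf 62.3 F [-0.9 -0.2 -1.1] j [ 0.35  0.46  1.44 -0.    1.24 -0.12]
```

View pics/g5.png

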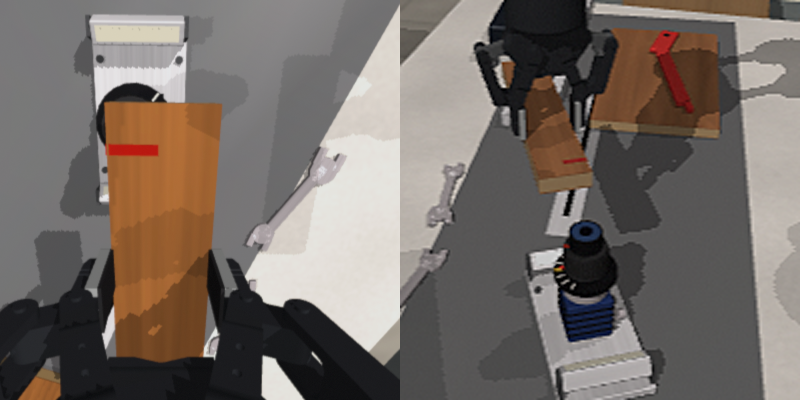

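The wrist view is unchanged: corners (266, 103) and (382, 104), mark end (267, 150). In the side view the mark's outer end is at about full-frame (323, 220). I'll make the last 1 mm correction and check against the side view.

Converted, 0.001 m is 0.002.

Emit:
send_path(moves=[0.3, 0.002, 0, 0, 0, 0.3, 0, 0, 0, 0, 0.3, 0, 0, 0, 0, 0.3, 0, 0, 0, 0, 0.3, 0, 0, 0, 0], quiet=true)

```text
ok
```

```bash
python3 d.py .5364 .2576 .239 26.8
python3 - <<'E'
from fit import *
from station import arm
print(proj(pickle.load(open("pics/side5.pkl","rb")),[.488,.3,.228]))
c=arm.read_camera("wrist");o=arm.observe()
fit(c,o,np.array([(266,103),(382,103.5),(267,150)]));print(abs(o["qd"]).max())
E
```

```text
t 13.5 pos [0.5358 0.2584 0.2394] yang 26.8 delta [-0.0009  0.0001  0.0004] turn 0.000 gap 0.56 gf 62.3 F [-1.2  1.1 -2.2] j [ 0.35  0.46  1.44  0.    1.24 -0.12]
[323.23656428 219.69499289]
nominal [[262.1, 103.1], [379.8, 103.1], [264.9, 150.1]] fit [-0.0402  0.0007  0.0295  0.004  -0.0066] [[265.3, 103.1], [382.0, 103.6], [267.6, 149.8]] check [0.4875 0.301  0.2093] nomcheck [0.4865 0.3007 0.2101]
0.002293549190960209
```

The spot is within about 1–2 mm of target and the side view agrees, so I'm handing in.

```bash
python3 -c "
from station import arm
print(arm.sign_off())"
```

```text
the job is handed in; nothing more can be done
None
```

I set the zoom ring to 4 and let go, and I handed in at about 13.5 s with the strip held level and still over the lens. By my own measurements the marked spot was within about 2 mm of its target; the sign-off gave no verdict.

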